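Seal the row of seed vials

TASK

The caps of the five snap-cap vials standing side by side in the two-row rack are only resting loose: press each cap down fully home with your fingertips, gently and without lifting any vial. Go along the row in one pass from one end to the other (either end first), cap after cap without skipping any and without leaving the row until the last one is down. Leave the screw-cap bottles and the other things on the bench where they are.

Things in the scene. Friction and masses are not known exactly. Their poses are not given: they have to be found in the camera images.
- rack: blue plastic vial rack with two rows of five square places 38 mm apart, 84 mm (x) x 210 mm (y) x 56 mm high, fixed to the bench. Origin: centre of its underside. The row of snap-cap vials is the row on its -x side and runs along its y axis, 19 mm off the rack's centre line; two screw-cap bottles stand in the other row
- vial1: upright glass snap-cap vial, 28 mm across and 75 mm tall, number 1 of 5 in the row (1 at the rack's -y end, 5 at its +y end), standing loose in the rack; a few seeds inside. Origin: centre of its underside, 8 mm above the bench, z up
- cap1_top (a point): centre of the flat round top of the cap of vial 1, z up. The cap is white plastic, 32 mm across, 12 mm tall, with a small thumb tab on its rim. The top is 90 to 91 mm above the bench while the cap rests loose, 85 mm when it is fully home
- cap1 (a joint): how far the cap of vial 1 has been pressed down, in m: 0 to 0.001 resting loose, 0.006 fully home on the glass (hard stop). It takes about 4 N to push it down all the way, it moves steadily, and it stays where it is left
- vial2: upright glass snap-cap vial, 28 mm across and 75 mm tall, number 2 of 5 in the row (1 at the rack's -y end, 5 at its +y end), standing loose in the rack; a few seeds inside. Origin: centre of its underside, 8 mm above the bench, z up
- cap2_top (a point): centre of the flat round top of the cap of vial 2, z up. The cap is white plastic, 32 mm across, 12 mm tall, with a small thumb tab on its rim. The top is 90 to 91 mm above the bench while the cap rests loose, 85 mm when it is fully home
- cap2 (a joint): how far the cap of vial 2 has been pressed down, in m: 0 to 0.001 resting loose, 0.006 fully home on the glass (hard stop). It takes about 4 N to push it down all the way, it moves steadily, and it stays where it is left
- vial3: upright glass snap-cap vial, 28 mm across and 75 mm tall, number 3 of 5 in the row (1 at the rack's -y end, 5 at its +y end), standing loose in the rack; a few seeds inside. Origin: centre of its underside, 8 mm above the bench, z up
- cap3_top (a point): centre of the flat round top of the cap of vial 3, z up. The cap is white plastic, 32 mm across, 12 mm tall, with a small thumb tab on its rim. The top is 90 to 91 mm above the bench while the cap rests loose, 85 mm when it is fully home
- cap3 (a joint): how far the cap of vial 3 has been pressed down, in m: 0 to 0.001 resting loose, 0.006 fully home on the glass (hard stop). It takes about 4 N to push it down all the way, it moves steadily, and it stays where it is left
- vial4: upright glass snap-cap vial, 28 mm across and 75 mm tall, number 4 of 5 in the row (1 at the rack's -y end, 5 at its +y end), standing loose in the rack; a few seeds inside. Origin: centre of its underside, 8 mm above the bench, z up
- cap4_top (a point): centre of the flat round top of the cap of vial 4, z up. The cap is white plastic, 32 mm across, 12 mm tall, with a small thumb tab on its rim. The top is 90 to 91 mm above the bench while the cap rests loose, 85 mm when it is fully home
- cap4 (a joint): how far the cap of vial 4 has been pressed down, in m: 0 to 0.001 resting loose, 0.006 fully home on the glass (hard stop). It takes about 4 N to push it down all the way, it moves steadily, and it stays where it is left
- vial5: upright glass snap-cap vial, 28 mm across and 75 mm tall, number 5 of 5 in the row (1 at the rack's -y end, 5 at its +y end), standing loose in the rack; a few seeds inside. Origin: centre of its underside, 8 mm above the bench, z up
- cap5_top (a point): centre of the flat round top of the cap of vial 5, z up. The cap is white plastic, 32 mm across, 12 mm tall, with a small thumb tab on its rim. The top is 90 to 91 mm above the bench while the cap rests loose, 85 mm when it is fully home
- cap5 (a joint): how far the cap of vial 5 has been pressed down, in m: 0 to 0.001 resting loose, 0.006 fully home on the glass (hard stop). It takes about 4 N to push it down all the way, it moves steadily, and it stays where it is left
- flask1: bystander: narrow-necked glass bottle with ribbed white screw cap 21 mm across, 28 mm across, 100 mm tall (top 108 mm above the bench), standing loose in the other row of the vial rack. Origin: centre of its underside
- flask2: bystander: narrow-necked glass bottle with ribbed white screw cap 21 mm across, 28 mm across, 100 mm tall (top 108 mm above the bench), standing loose in the other row of the vial rack. Origin: centre of its underside
- flask3: bystander: narrow-necked glass bottle with ribbed white screw cap 21 mm across, 28 mm across, 100 mm tall (top 108 mm above the bench), standing loose in the smaller fixed single-row rack (46 x 210 x 56 mm high) elsewhere on the bench. Origin: centre of its underside
- flask4: bystander: narrow-necked glass bottle with ribbed white screw cap 21 mm across, 28 mm across, 100 mm tall (top 108 mm above the bench), standing loose in the smaller fixed single-row rack (46 x 210 x 56 mm high) elsewhere on the bench. Origin: centre of its underside
- beaker: bystander: empty glass beaker, 70 mm across, 85 mm tall. Origin: centre of its underside
- media_bottle: bystander: glass bottle with blue cap, 66 mm across, 120 mm tall. Origin: centre of its underside
- marker: bystander: marker pen 130 mm long, lying along its x axis. Origin: middle of its underside
- forceps: bystander: steel forceps 135 mm long, lying along its x axis. Origin: under the middle of its length

How it is judged (in metres and radians):
On the way, in this order (a step that is already met when the one before it is completed fails the run):
1. the cap at one end of the row is pressed home (value of joint any of cap1, cap5 above 0.005 m), for 0.1 s.
2. the pass has reached the middle: the third cap is home (value of joint cap3 above 0.005 m), for 0.1 s.
3. all five caps are home (value of joint each of cap1, cap2, cap3, cap4, cap5 above 0.005 m), for 0.1 s.
At the end, for the whole second after the job is handed in: all five snap caps are pressed down at least 5 mm of their 6 mm travel, the five vials stand upright (within 7 degrees) on the floor of the rack (within 4 mm), and every bystander is within 30 mm of where it was, the screw-cap bottles upright (all of step 3 and z of each of vial1, vial2, vial3, vial4, vial5 in the frame of rack below 0.012 m and angle between each of vial1, vial2, vial3, vial4, vial5, flask1, flask2, flask3, flask4's own z axis and vertical below 0.12 rad and distance of each of flask1, flask2, flask3, flask4, beaker, media_bottle, marker, forceps from where it was at the start of the episode below 0.03 m); the robot touches nothing.
It fails at once if a vial is lifted more than 10 mm off the floor of the rack (z of any of vial1, vial2, vial3, vial4, vial5 in the frame of rack above 0.018 m).
It fails at once if a bystander is pushed or carried more than 30 mm from its place (distance of any of flask1, flask2, flask3, flask4, beaker, media_bottle, marker, forceps from where it was at the start of the episode above 0.03 m).
It fails at once if a cap is skipped: one inside the row is pressed down while both its neighbours are still loose, or both end caps are down while one between them is loose ((value of joint cap2 above 0.0045 m and value of joint each of cap1, cap3 below 0.003 m) or (value of joint cap3 above 0.0045 m and value of joint each of cap2, cap4 below 0.003 m) or (value of joint cap4 above 0.0045 m and value of joint each of cap3, cap5 below 0.003 m) or (value of joint each of cap1, cap5 above 0.0045 m and value of joint any of cap2, cap3, cap4 below 0.003 m)).
It fails at once if a vial or its cap is pressed with more than 45 N (contact force between the fingers and vial1 above 45 N or contact force between the fingers and vial2 above 45 N or contact force between the fingers and vial3 above 45 N or contact force between the fingers and vial4 above 45 N or contact force between the fingers and vial5 above 45 N).
It fails at once if the hand leaves the row (more than 0.25 m from the middle cap) after the first cap is down and before the last one is (value of joint any of cap1, cap2, cap3, cap4, cap5 above 0.0045 m and value of joint any of cap1, cap2, cap3, cap4, cap5 below 0.003 m and distance between the grasp point and cap3_top above 0.25 m).
It also fails if it takes over 48 s, if anything falls off the work surface, if the arm or the gripper's body presses on something with over 40 N, if the wrist force passes 120 N, or if a joint passes its speed limit or range.

ROBOT

A 6-joint arm with a two-finger parallel gripper is mounted at the origin on the work surface. World frame = base frame: x ahead of the robot, y to its left, z up, the work surface at z = 0. Lengths are in mm, angles in rad, forces in N, time in s.
With the tool pointing down it reaches from about 325 to 925 mm from the base axis. Payload 3.1 kg.
Tool frame: the origin (TCP) lies on the centre line of the jaws, within the pads' length; the fingertips stand 25 mm ahead of it and the grasp point (between the pads) lies 6 mm ahead of it; z points along the fingers, x is the direction in which the jaws open and shut, and the axes are right-handed (so a half turn about z gives the same grasp; the last joint's range is limited). The gripper opens to 85 mm and grips with 20 to 120 N. Pads are 22 mm wide; open, the fingers measure 114 mm over their backs; the gripper's body (76 mm by 85 mm) begins 54 mm behind the grasp point. The pads swing forward as they close: fully open they stand 13 mm farther back than shut.
Start: joints at [1.137, 0.217, 1.613, -0, 1.311, -0.112], TCP at [197.653, 592.936, 256.3] pointing down, gripper open.
Joint ranges: [-2.75, 2.75], [-0.78, 2.1], [0.31, 2.55], [-1.13, 4.27], [0.13, 2.63], [-2.58, 2.58]. Speed limits (rad/s): [2.79, 2.79, 3.14, 3.14, 3.14, 3.14].

INTERFACE

Orientations are given as a 3x3 rotation matrix whose columns are the frame's x, y, z axes.
In Python, from rig import r, read_camera, get_calibration, finish_job gives the robot as it stands.
- The arm moves only by the tool arm_command, never from a script. Its argument "rows" is a list that holds one entry, the list of rows, each a list of 5 numbers: the shift along the tool's x, y, z in mm, then the turn about the tool's z in rad, then the finger opening in mm, from 0 to 85.4. In form: [[[tx, ty, tz, turn, fingers], ...]]. A call has 1 to 12 rows; each row shifts and turns the commanded pose from where the row before left it, along the tool's axes as they then stand; what a row does not reach is not made up. A row lasts 1/12 s, in which the tool goes at most 41.7 mm and 7.16 degrees, less where a joint would pass 70% of its speed; a pose out of reach is approached as far as the arm can. A call with a gripper value outside its range is refused whole. The fingers move at their own pace and stop on an object; "newtons" is the grip in N (left out, the last holds). Time passes only in rows, so rows that do not move let the fingers close. It gives the time, the measured TCP pose, the force and the opening at its end, in the units of the state.
- r.state(): the state, without advancing time (a new reading comes with each control period).
- read_camera(name): name is "side" or "top" or "wrist"; returns the picture (384x512x3 uint8, red, green, blue); there is no depth.
- get_calibration(name): a dict with "fovy" (degrees; the focal length in pixels is half the picture's height over the tangent of half this angle, whatever the lens; pixels are square), "cx", "cy" (the principal point, pixels), "rvec" (rotation vector, rad) and "tvec" (3), from world to camera coordinates, as OpenCV has them. Camera axes: x right, y down, z forward; pixel columns grow to the right and rows downward; lengths in mm; the calibration is good to about 2 mm. The wrist camera is an equidistant fisheye: a pixel r from the principal point sees the ray r / f radians off the axis. A picture is of the moment at which its call begins: read the wrist's pose just before it. get_calibration takes no time and is no camera call; for the wrist camera it gives the pose at the moment of the call.
- finish_job(): hands the job in, once; it reports no verdict.
The state is a dict: "t": time; "joints": joint angles; "qd": joint speeds; "effort": joint torques, N m; "position": TCP position; "eef_rot": TCP orientation; "ft_force": force on the tool from outside, world axes, zero at the start; "torque": the same for the moment, N m; "opening": opening from 0.0 (shut) to 1.0 (fully open).
Only numpy, scipy, OpenCV 4.12 (cv2) and the standard library are available. Lean on these libraries where they do the work, as an engineer would, in place of code of your own. Each camera call takes 0.05 s, during which the arm holds its last target.

## Working session

There is one attempt and no reset: what is moved stays moved. The work goes in short steps, Python scripts to look and compute and a tool call to move; the robot and the scene stay as the last step left them, time stands still between calls to the robot, and variables do not carry over. Pictures are saved under pics/ and viewed, and the job is handed in when it is done.

Besides the shell and the picture viewer there is one more tool, called after ">>>" as name(argument=value, ...), one argument or row to a line, values as JSON. arm_command: Moves the arm, as the interface text tells. Its arguments: {"type":"object","properties":{"rows":{"type":"array"},"newtons":{"type":"number"}},"required":["rows"]}

```bash
mkdir -p pics; ls
python3 - <<'E'
from rig import r, read_camera, get_calibration
import cv2
s=r.state(); print(s)
for n in ("side","top","wrist"):
    c=get_calibration(n); print(n,c)
    cv2.imwrite(f"pics/{n}0.png",read_camera(n)[:,:,::-1])
E
```

```text
pics
{'t': 0.0, 'joints': array([ 1.13678086e+00,  2.17759475e-01,  1.61496018e+00, -4.62548923e-05,
        1.31127923e+00, -1.12231516e-01]), 'qd': array([ 0.00166937, -0.00048612,  0.00070895,  0.00080341, -0.0006783 ,
        0.00058346]), 'effort': array([ 1.40301458e-03, -3.96850312e+01, -3.03853869e+01, -1.11463528e-04,
        9.79908218e-03, -3.94267659e-06]), 'position': array([197.3478716 , 592.2185348 , 254.95129044]), 'eef_rot': array([[ 3.16246970e-01,  9.48676399e-01, -9.71299466e-04],
       [ 9.48673870e-01, -3.16248382e-01, -2.20193281e-03],
       [-2.39609357e-03, -2.25091846e-04, -9.99997104e-01]]), 'ft_force': array([-0.46833224,  0.31262732, -0.55393861]), 'torque': array([-0.05337531,  0.00197998, -0.04471238]), 'opening': 1.000811458740128}
side {'fovy': 42.46133529787775, 'cx': 262.185966704248, 'cy': 196.25483654461996, 'rvec': array([ 2.08679088, -0.68303866,  0.34295239]), 'tvec': array([-429.97405803,  220.73451401,  913.6919805 ])}
top {'fovy': 49.41977159943705, 'cx': 257.96938159370745, 'cy': 191.6746946277931, 'rvec': array([ 2.20256676, -2.15791339,  0.05726182]), 'tvec': array([ -10.91712265,  524.08269419, 1149.98770245])}
wrist {'fovy': 65.70646984690485, 'cx': 256.47133850998824, 'cy': 195.58381591437083, 'rvec': array([-2.3375043 , -1.68380673, -0.25806908]), 'tvec': array([-623.89246004,  -38.97057271,  381.11320145])}
```

View pics/top0.png

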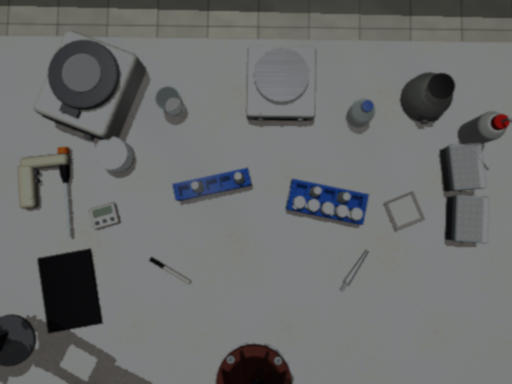

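View pics/side0.png

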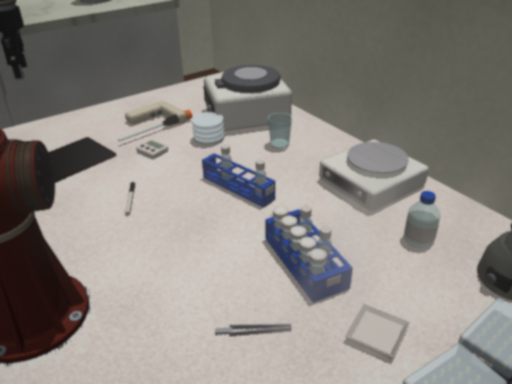

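View pics/wrist0.png

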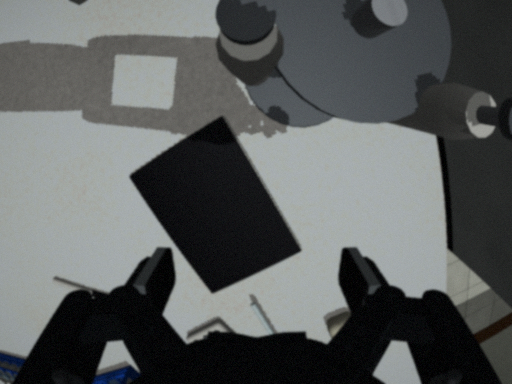

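The top view shows the two-row rack near (327,202), with five white caps from (299,203) to (357,214). The two flasks are at (317,190) and (347,197). Next I measure them.

```bash
cat > h.py <<'E'
import numpy as np, cv2
from rig import r, read_camera, get_calibration
def cam(n):
    c=get_calibration(n); f=192/np.tan(np.radians(c['fovy'])/2)
    R=cv2.Rodrigues(np.array(c['rvec']))[0]; t=np.array(c['tvec'])
    return f,c['cx'],c['cy'],R,t
def ray(n,px,C=None):
    f,cx,cy,R,t=C or cam(n); d=np.array([(px[0]-cx)/f,(px[1]-cy)/f,1.])
    if n=='wrist':
        a=d[:2]; th=np.hypot(*a); d=np.array([*(a/max(th,1e-9)*np.sin(th)),np.cos(th)])
    return -R.T@t, R.T@d
def onz(n,px,z,C=None):
    o,d=ray(n,px,C); return o+d*(z-o[2])/d[2]
def proj(n,P,C=None):
    f,cx,cy,R,t=C or cam(n); p=R@np.asarray(P,float)+t
    if n=='wrist':
        rr=np.hypot(p[0],p[1]); th=np.arctan2(rr,p[2]); return np.array([cx+f*th*p[0]/rr,cy+f*th*p[1]/rr])
    return np.array([cx+f*p[0]/p[2],cy+f*p[1]/p[2]])
E
python3 - <<'E'
from h import *
im=cv2.imread('pics/top0.png')
c=im[160:245,270:390]; cv2.imwrite('pics/topc.png',cv2.resize(c,None,fx=6,fy=6,interpolation=cv2.INTER_CUBIC))
im2=cv2.imread('pics/side0.png'); cv2.imwrite('pics/sidec.png',cv2.resize(im2[195:305,255:360],None,fx=5,fy=5,interpolation=cv2.INTER_CUBIC))
hsv=cv2.cvtColor(im,cv2.COLOR_BGR2HSV)
m=cv2.inRange(hsv,(100,150,60),(130,255,255)); m[:,:270]=0;m[:160]=0
m2=cv2.morphologyEx(m,cv2.MORPH_CLOSE,np.ones((15,15)))
cs=max(cv2.findContours(m2,0,2)[0],key=cv2.contourArea)
rect=cv2.minAreaRect(cs);print(rect)
print([onz('top',p,56).round(1) for p in cv2.boxPoints(rect)])
hull=cv2.fillConvexPoly(np.zeros(m.shape,np.uint8),cv2.convexHull(cs),255)
w=cv2.inRange(hsv,(0,0,125),(180,70,255))&hull
k=cv2.connectedComponentsWithStats(w)
for s,q in zip(k[2],k[3]): print(s,q.round(1),onz('top',q,90).round(1))
E
```

```text
((326.8968200683594, 201.58209228515625), (77.02389526367188, 30.28953742980957), 11.689369201660156)
[array([477.4, -77.6,  56. ]), array([558. , -92.9,  56. ]), array([ 519.8, -296.5,   56. ]), array([ 439.7, -280.4,   56. ])]
[     0      0    512    384 196242] [255.4 191.5] [519.7   5.6  90. ]
[315 188   6   5  20] [317.6 190. ] [ 527.  -157.2   90. ]
[345 194   4   5  17] [346.4 195.9] [ 513.  -232.7   90. ]
[296 197   9  10  68] [299.6 201.4] [ 496.1 -110.8   90. ]
[310 200   9  10  68] [313.8 204.5] [ 488.7 -147.8   90. ]
[324 203   9  10  67] [328.1 207.2] [ 482.5 -185.2   90. ]
[339 206   8  10  63] [342.5 210.2] [ 475.3 -222.9   90. ]
[353 209   8   9  63] [356.4 213.2] [ 468.3 -259.1   90. ]
```

View pics/topc.png

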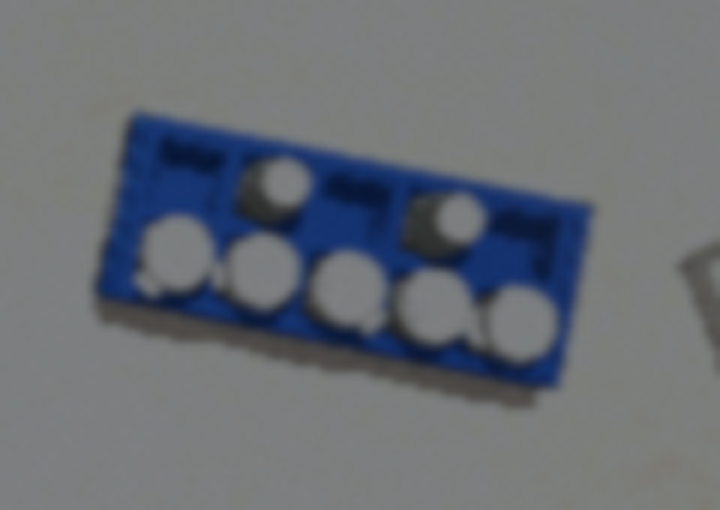

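View pics/sidec.png

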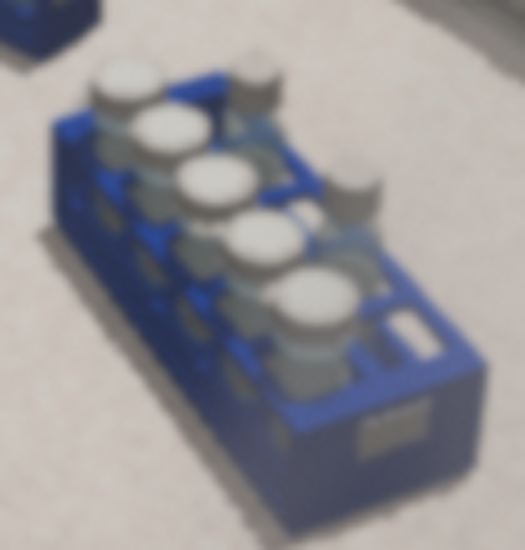

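>>> arm_command(
  rows=[
    [[0,0,0,-0.068,0],[0,0,0,-0.068,0],[-29,19,0,0,0],[-29,19,0,0,0],[-29,19,0,0,0],[-29,19,0,0,0],[-29,19,0,0,0],[-29,19,0,0,0],[-29,19,0,0,0],[-29,19,0,0,0],[-29,19,0,0,0],[-29,19,0,0,0]],
  ],
  newtons=20,
)

```text
t: 1.15
position: [330.8, 271.2, 256.1]
eef_rot: [[0.184, 0.983, 0.0], [0.983, -0.184, -0.0], [-0.0, 0.0, -1.0]]
ft_force: [0.6, 0.2, -0.5]
opening: 0.002
```

>>> arm_command(
  rows=[
    [[-29,19,0,0,0],[-29,19,0,0,0],[-29,19,0,0,0],[-29,19,0,0,0],[-29,19,0,0,0],[-29,19,0,0,0],[-29,19,0,0,0],[-29,19,0,0,0],[-29,19,0,0,0],[-29,19,0,0,0],[-29,19,0,0,0],[0,0,0,0,0]],
  ],
)

```text
t: 2.15
position: [479.1, -84.4, 256.5]
eef_rot: [[0.19, 0.982, 0.002], [0.982, -0.19, -0.003], [-0.003, 0.002, -1.0]]
ft_force: [0.5, -1.0, 0.2]
opening: -0.001
```

Run:
```python
from h import *
s=r.state(); print(s['position'],s['ft_force'])
C=cam('wrist'); im=read_camera('wrist')[:,:,::-1].copy(); cv2.imwrite('pics/wrist1.png',im)
print(-C[3].T@C[4], C[3][2])
caps=[[496.1,-110.8],[488.7,-147.8],[482.5,-185.2],[475.3,-222.9],[468.3,-259.1]]
for c in caps: print(proj('wrist',c+[90],C).round(1))
cv2.imwrite('pics/side1.png',read_camera('side')[:,:,::-1])
```

```text
[479.05330453 -84.38344543 256.5095534 ] [ 0.45394039 -1.01200354  0.17405734]
[403.00324276 -69.34826021 375.35778496] [ 0.29819287 -0.06013624 -0.95260939]
[234.6 203.2]
[198.2 202.9]
[163.4 203.6]
[130.7 203.5]
[102.  203.2]
```

View pics/wrist1.png

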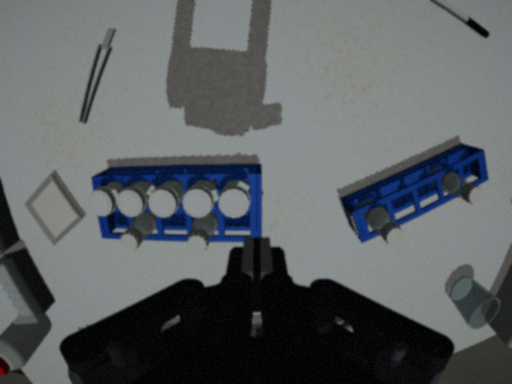

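View pics/side1.png

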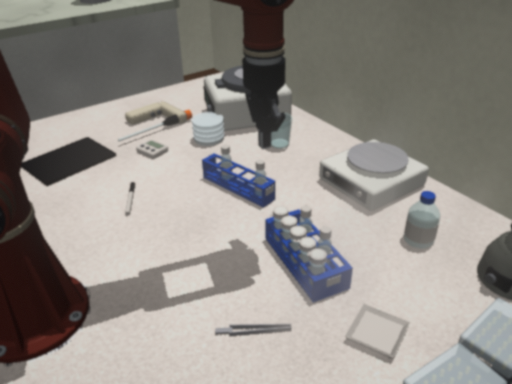

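The wrist view shows the five caps at about (235,199), (200,199), (164,199), (132,199) and (105,199). The closed fingertips are at (257,240). I'll refine the cap centres from this view and cross-check them against the top view.

Run:
```python
from h import *
C=cam('wrist'); print(-C[3].T@C[4])
im=cv2.imread('pics/wrist1.png'); cv2.imwrite('pics/w1c.png',cv2.resize(im[150:280,80:290],None,fx=3.8,fy=3.8,interpolation=cv2.INTER_CUBIC))
hsv=cv2.cvtColor(im,cv2.COLOR_BGR2HSV)
w=cv2.inRange(hsv,(0,0,145),(180,60,255)); w[:172]=0;w[245:]=0;w[:,:90]=0;w[:,258:]=0
w=cv2.morphologyEx(w,cv2.MORPH_OPEN,cv2.getStructuringElement(2,(11,11)))
cv2.imwrite('pics/w1m.png',w)
k=cv2.connectedComponentsWithStats(w)
for s,q in zip(k[2][1:],k[3][1:]): print(s,q.round(1),onz('wrist',q,90.5,C).round(1))
# side: triangulated check
for q in [[280,211],[289,220.5],[298,231],[308,242.5],[318,254]]:
    print('side',onz('side',q,90.5).round(1))
```

```text
[401.39886275 -65.79586642 374.98333829]
side [ 493.9 -115.6   90.5]
side [ 488.7 -151.9   90.5]
side [ 481.8 -188.9   90.5]
side [ 474.9 -227.1   90.5]
side [ 468.4 -263.2   90.5]
```

View pics/w1c.png

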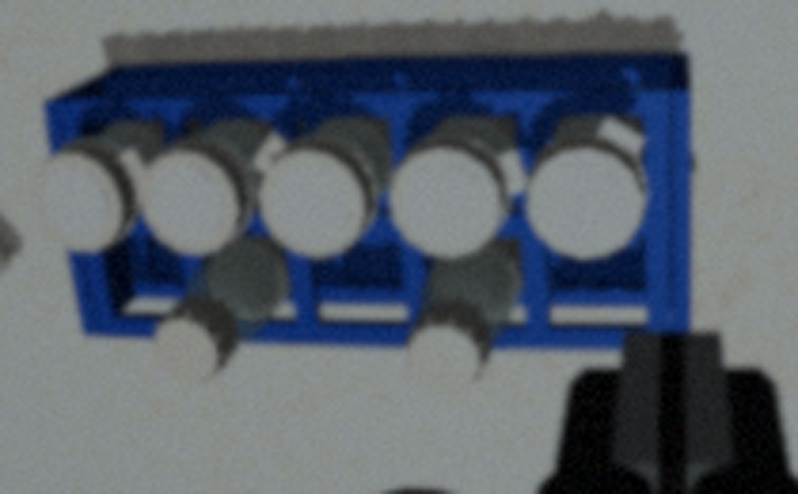

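```bash
cat > st.py <<'E'
from h import *
import sys
s=r.state(); p=s['position']; R=s['eef_rot']
print('t',s['t'],p.round(2),'F',s['ft_force'].round(2),'qd',abs(s['qd']).max().round(3)); print(R.round(4).tolist())
caps={5:[496.1,-110.8],4:[488.9,-147.9],3:[482.2,-185.2],2:[475.2,-222.4],1:[468.3,-259.1]}
for k,c in caps.items(): print(k,(R.T@(np.array(c+[p[2]])-p)).round(1))
E
python3 st.py
```

```text
t 2.25 [477.14 -80.17 255.84] F [-0.28 -0.2  -0.14] qd 0.04
[[0.1874, 0.9823, -0.0013], [0.9823, -0.1874, 0.0009], [0.0006, -0.0014, -1.0]]
5 [-26.5  24.4  -0.1]
4 [-64.3  24.2  -0.1]
3 [-1.022e+02  2.470e+01 -1.000e-01]
2 [-1.401e+02  2.480e+01 -1.000e-01]
1 [-1.774e+02  2.490e+01 -1.000e-01]
```

>>> arm_command(
  rows=[
    [[-14,12,10,0,0],[-13,12.5,20,0,0],[0,0,25,0,0],[0,0,25,0,0],[0,0,20,0,0],[0,0,12,0,0],[0,0,0,0,0],[0,0,0,0,0]],
  ],
)

```text
t: 2.92
position: [495.9, -109.3, 144.1]
eef_rot: [[0.184, 0.983, -0.001], [0.983, -0.184, 0.001], [0.0, -0.001, -1.0]]
ft_force: [0.7, -0.5, 0.5]
opening: 0.003
```

```bash
python3 st.py
python3 - <<'E'
from h import *
cv2.imwrite('pics/side2.png',cv2.resize(read_camera('side')[150:300,220:370,::-1],None,fx=4,fy=4,interpolation=cv2.INTER_CUBIC))
cv2.imwrite('pics/wrist2.png',read_camera('wrist')[:,:,::-1])
E
```

```text
t 2.9167 [ 495.89 -109.31  144.07] F [ 0.72 -0.49  0.52] qd 0.038
[[0.1835, 0.983, -0.0012], [0.983, -0.1835, 0.0006], [0.0004, -0.0013, -1.0]]
5 [-1.4  0.5 -0. ]
4 [-39.2   0.2  -0. ]
3 [-77.1   0.5  -0. ]
2 [-115.     0.4   -0. ]
1 [-1.523e+02  4.000e-01 -1.000e-01]
```

View pics/side2.png

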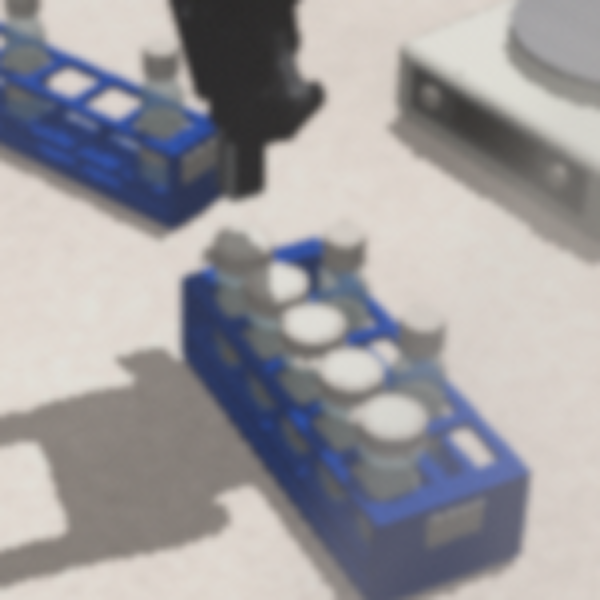

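View pics/wrist2.png

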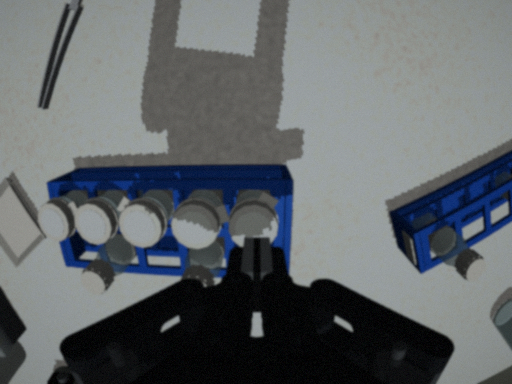

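The fingertip is centred above cap 5, roughly 25–30 mm up. I'll come down to just above contact and then press in small steps.

>>> arm_command(
  rows=[
    [[-1,0.4,10,0,0],[0,0,8,0,0],[0,0,5,0,0],[0,0,2,0,0],[0,0,0,0,0],[0,0,0,0,0]],
  ],
)

```text
t: 3.52
position: [496.4, -111.4, 119.0]
eef_rot: [[0.185, 0.983, -0.0], [0.983, -0.185, 0.0], [0.0, -0.001, -1.0]]
ft_force: [0.0, -0.3, 0.2]
opening: -0.003
```

>>> arm_command(
  rows=[
    [[0,0,1.5,0,0],[0,0,1,0,0],[0,0,1,0,0],[0,0,1,0,0],[0,0,0,0,0]],
  ],
)

```text
t: 3.93
position: [496.9, -111.5, 115.2]
eef_rot: [[0.185, 0.983, 0.001], [0.983, -0.185, -0.0], [-0.0, 0.001, -1.0]]
ft_force: [0.3, -0.1, 2.7]
opening: -0.004
```

>>> arm_command(
  rows=[
    [[0,0,1,0,0],[0,0,1,0,0],[0,0,1,0,0],[0,0,1,0,0],[0,0,0,0,0]],
  ],
)

```text
t: 4.35
position: [496.8, -111.5, 110.8]
eef_rot: [[0.185, 0.983, 0.001], [0.983, -0.185, -0.0], [-0.0, 0.001, -1.0]]
ft_force: [0.6, 0.3, 3.0]
opening: -0.002
```

>>> arm_command(
  rows=[
    [[0,0,0.7,0,0],[0,0,0.7,0,0],[0,0,0,0,0]],
  ],
)

```text
t: 4.6
position: [497.1, -111.6, 110.0]
eef_rot: [[0.185, 0.983, 0.001], [0.983, -0.185, -0.0], [-0.0, 0.001, -1.0]]
ft_force: [0.1, 0.3, 5.9]
opening: 0.0
```

>>> arm_command(
  rows=[
    [[0,0,0.5,0,0],[0,0,0.5,0,0],[0,0,0,0,0],[0,0,0,0,0]],
  ],
)

```text
t: 4.93
position: [497.7, -111.8, 110.1]
eef_rot: [[0.185, 0.983, 0.002], [0.983, -0.185, -0.001], [-0.0, 0.002, -1.0]]
ft_force: [-2.1, 1.1, 10.6]
opening: 0.001
```

Cap 5 reached its hard stop: the force rose to 10.6 N at TCP z 110.0, which puts the tip at 85 mm. I'll lift and move to cap 4.

>>> arm_command(
  rows=[
    [[0,0,-6,0,0],[0,0,-8,0,0],[-19,0,0,0,0],[-19,0,0,0,0],[0,0,0,0,0],[0,0,0,0,0]],
  ],
)

```text
t: 5.43
position: [489.2, -149.1, 122.3]
eef_rot: [[0.187, 0.982, -0.0], [0.982, -0.187, 0.001], [0.0, -0.001, -1.0]]
ft_force: [0.4, 0.4, -0.6]
opening: 0.004
```

```bash
python3 st.py
python3 - <<'E'
from h import *
cv2.imwrite('pics/side3.png',cv2.resize(read_camera('side')[150:300,220:370,::-1],None,fx=4,fy=4,interpolation=cv2.INTER_CUBIC))
E
```

```text
t 5.4333 [ 489.18 -149.07  122.28] F [ 0.4   0.37 -0.63] qd 0.022
[[0.1866, 0.9824, -0.0004], [0.9824, -0.1866, 0.0006], [0.0005, -0.0005, -1.0]]
5 [38.9 -0.3  0. ]
4 [ 1.1 -0.5  0. ]
3 [-36.8  -0.1  -0. ]
2 [-74.6  -0.   -0. ]
1 [-1.12e+02  0.00e+00 -1.00e-01]
```

View pics/side3.png

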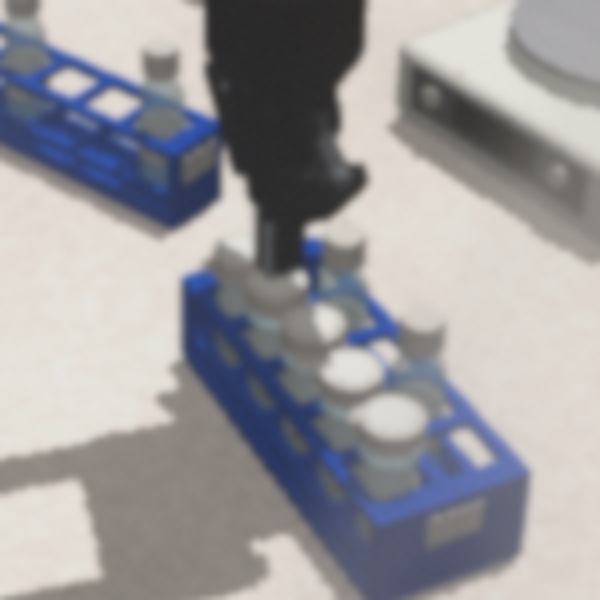

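The side view shows cap 5 down, its vial still standing, and the fingertip over cap 4 at about (275,280). I'll press cap 4.

>>> arm_command(
  rows=[
    [[1,-0.4,4,0,0],[0,0,1.4,0,0],[0,0,1,0,0],[0,0,1,0,0],[0,0,1,0,0],[0,0,1,0,0],[0,0,1,0,0],[0,0,1,0,0],[0,0,1,0,0],[0,0,0.8,0,0],[0,0,0.4,0,0],[0,0,0,0,0]],
  ],
)

```text
t: 6.48
position: [490.4, -148.1, 110.3]
eef_rot: [[0.185, 0.983, 0.002], [0.983, -0.185, -0.001], [-0.0, 0.002, -1.0]]
ft_force: [-1.2, 1.3, 9.1]
opening: -0.0
```

>>> arm_command(
  rows=[
    [[0,0,0.4,0,0],[0,0,0,0,0],[0,0,0,0,0]],
  ],
)

```text
t: 6.73
position: [490.6, -148.2, 110.3]
eef_rot: [[0.185, 0.983, 0.002], [0.983, -0.185, -0.001], [-0.0, 0.002, -1.0]]
ft_force: [-1.8, 0.6, 10.8]
opening: 0.003
```

Cap 4 is home: the stop came at z 110.3 with 10.8 N. On to cap 3.

>>> arm_command(
  rows=[
    [[0,0,-6,0,0],[0,0,-8,0,0],[-19,0,0,0,0],[-19,0.2,0,0,0],[0,0,0,0,0],[0,0,0,0,0]],
  ],
)

```text
t: 7.23
position: [482.2, -185.5, 122.3]
eef_rot: [[0.187, 0.982, -0.0], [0.982, -0.187, 0.0], [0.0, -0.0, -1.0]]
ft_force: [0.2, 0.2, 0.7]
opening: 0.001
```

```bash
python3 st.py
```

```text
t 7.2333 [ 482.24 -185.55  122.29] F [0.2  0.19 0.68] qd 0.023
[[0.1866, 0.9824, -0.0002], [0.9824, -0.1866, 0.0004], [0.0003, -0.0002, -1.0]]
5 [76.  -0.3  0. ]
4 [38.2 -0.5  0. ]
3 [ 0.3 -0.1  0. ]
2 [-37.5  -0.   -0. ]
1 [-74.9   0.   -0. ]
```

>>> arm_command(
  rows=[
    [[0,0,4,0,0],[0,0,1.4,0,0],[0,0,1,0,0],[0,0,1,0,0],[0,0,1,0,0],[0,0,1,0,0],[0,0,1,0,0],[0,0,1,0,0],[0,0,1,0,0],[0,0,0.8,0,0],[0,0,0.8,0,0],[0,0,0,0,0]],
  ],
)

```text
t: 8.23
position: [483.8, -185.6, 110.3]
eef_rot: [[0.185, 0.983, 0.002], [0.983, -0.185, -0.001], [-0.001, 0.003, -1.0]]
ft_force: [-1.9, 1.4, 10.5]
opening: -0.0
```

>>> arm_command(
  rows=[
    [[0,0,0,0,0],[0,0,0,0,0]],
  ],
)

```text
t: 8.4
position: [483.8, -185.6, 110.2]
eef_rot: [[0.185, 0.983, 0.002], [0.983, -0.185, -0.001], [-0.001, 0.002, -1.0]]
ft_force: [-2.2, 2.7, 11.3]
opening: -0.004
```

Cap 3 is home. On to cap 2.

>>> arm_command(
  rows=[
    [[0,0,-6,0,0],[0,0,-8,0,0],[-19,0,0,0,0],[-18.7,0,0,0,0],[0,0,0,0,0],[0,0,0,0,0]],
  ],
)

```text
t: 8.9
position: [475.3, -222.6, 122.3]
eef_rot: [[0.187, 0.982, -0.0], [0.982, -0.187, 0.0], [0.0, -0.0, -1.0]]
ft_force: [0.1, 0.4, 0.1]
opening: -0.001
```

```bash
python3 st.py
```

```text
t 8.9 [ 475.28 -222.58  122.31] F [0.06 0.37 0.06] qd 0.02
[[0.1865, 0.9825, -0.0001], [0.9825, -0.1865, 0.0004], [0.0003, -0.0002, -1.0]]
5 [113.7  -0.4   0. ]
4 [75.9 -0.6  0. ]
3 [38.  -0.2  0. ]
2 [ 0.2 -0.1  0. ]
1 [-37.2  -0.   -0. ]
```

>>> arm_command(
  rows=[
    [[0,0,4,0,0],[0,0,1.4,0,0],[0,0,1,0,0],[0,0,1,0,0],[0,0,1,0,0],[0,0,1,0,0],[0,0,1,0,0],[0,0,1,0,0],[0,0,1,0,0],[0,0,0.8,0,0],[0,0,0.8,0,0],[0,0,0,0,0]],
  ],
)

```text
t: 9.9
position: [476.8, -222.8, 110.3]
eef_rot: [[0.185, 0.983, 0.002], [0.983, -0.185, -0.001], [-0.001, 0.002, -1.0]]
ft_force: [-0.8, 1.6, 11.4]
opening: 0.002
```

>>> arm_command(
  rows=[
    [[0,0,0,0,0],[0,0,0,0,0]],
  ],
)

```text
t: 10.07
position: [476.8, -222.7, 110.3]
eef_rot: [[0.185, 0.983, 0.002], [0.983, -0.185, -0.001], [-0.001, 0.002, -1.0]]
ft_force: [-1.6, 3.1, 11.5]
opening: 0.001
```

Cap 2 is home. On to cap 1.

>>> arm_command(
  rows=[
    [[0,0,-6,0,0],[0,0,-8,0,0],[-19,0,0,0,0],[-18.6,0,0,0,0],[0,0,0,0,0],[0,0,0,0,0]],
  ],
)

```text
t: 10.57
position: [468.3, -259.5, 122.3]
eef_rot: [[0.186, 0.982, -0.0], [0.982, -0.186, 0.0], [0.0, -0.0, -1.0]]
ft_force: [-1.1, 0.3, -0.4]
opening: 0.001
```

```bash
python3 st.py
```

```text
t 10.5667 [ 468.31 -259.54  122.29] F [-1.14  0.28 -0.36] qd 0.02
[[0.1865, 0.9825, -0.0001], [0.9825, -0.1865, 0.0004], [0.0003, -0.0002, -1.0]]
5 [151.3  -0.4   0. ]
4 [113.5  -0.6   0. ]
3 [75.6 -0.2  0. ]
2 [37.8 -0.2  0. ]
1 [ 0.4 -0.1  0. ]
```

>>> arm_command(
  rows=[
    [[0,0,4,0,0],[0,0,1.4,0,0],[0,0,1,0,0],[0,0,1,0,0],[0,0,1,0,0],[0,0,1,0,0],[0,0,1,0,0],[0,0,1,0,0],[0,0,1,0,0],[0,0,0.8,0,0],[0,0,0.8,0,0],[0,0,0,0,0]],
  ],
)

```text
t: 11.57
position: [469.8, -259.8, 110.3]
eef_rot: [[0.185, 0.983, 0.002], [0.983, -0.185, -0.001], [-0.001, 0.002, -1.0]]
ft_force: [-1.4, 2.2, 11.1]
opening: -0.0
```

>>> arm_command(
  rows=[
    [[0,0,0,0,0],[0,0,0,0,0]],
  ],
)

```text
t: 11.73
position: [469.8, -259.8, 110.4]
eef_rot: [[0.185, 0.983, 0.002], [0.983, -0.185, -0.001], [-0.001, 0.002, -1.0]]
ft_force: [-1.5, 2.0, 10.6]
opening: -0.002
```

Cap 1 is home. I'll retreat straight up and check.

>>> arm_command(
  rows=[
    [[0,0,-6,0,0],[0,0,-15,0,0],[0,0,-30,0,0],[0,0,-35,0,0],[0,0,-35,0,0],[0,0,-25,0,0],[25,-25,0,0,0],[25,-25,0,0,0],[25,-25,0,0,0],[0,0,0,0,0],[0,0,0,0,0]],
  ],
)

```text
t: 12.65
position: [407.4, -170.2, 253.3]
eef_rot: [[0.183, 0.983, -0.001], [0.983, -0.183, 0.0], [0.0, -0.001, -1.0]]
ft_force: [0.8, -0.1, 1.1]
opening: 0.002
```

```bash
python3 st.py
python3 - <<'E'
from h import *
C=cam('wrist'); im=read_camera('wrist')[:,:,::-1]; cv2.imwrite('pics/wrist4.png',im)
cv2.imwrite('pics/side4.png',cv2.resize(read_camera('side')[180:310,220:370,::-1],None,fx=4,fy=4,interpolation=cv2.INTER_CUBIC))
cv2.imwrite('pics/side4f.png',read_camera('side')[:,:,::-1])
caps=[[496.1,-110.8],[488.9,-147.9],[482.2,-185.2],[475.2,-222.4],[468.3,-259.1]]
for c in caps: print([proj(n,c+[z],C if n=='wrist' else None).round(1).tolist() for n in ('wrist','side') for z in (85,90.5)])
E
```

```text
t 12.65 [ 407.44 -170.15  253.29] F [ 0.76 -0.06  1.1 ] qd 0.067
[[0.1833, 0.9831, -0.001], [0.9831, -0.1833, 0.0003], [0.0001, -0.001, -1.0]]
5 [74.6 76.3 -0.1]
4 [36.8 76.  -0.1]
3 [-1.1 76.2 -0.1]
2 [-38.9  76.2  -0.1]
1 [-76.3  76.1  -0.1]
[[323.7, 249.4], [324.7, 251.8], [279.4, 211.7], [279.4, 209.5]]
[[290.1, 250.0], [290.6, 252.3], [287.8, 221.7], [287.8, 219.5]]
[[255.4, 250.4], [255.4, 252.8], [296.9, 232.2], [297.0, 230.0]]
[[220.8, 250.1], [220.3, 252.5], [306.4, 243.4], [306.5, 241.2]]
[[187.6, 249.4], [186.6, 251.7], [316.3, 255.1], [316.5, 252.8]]
```

View pics/wrist4.png

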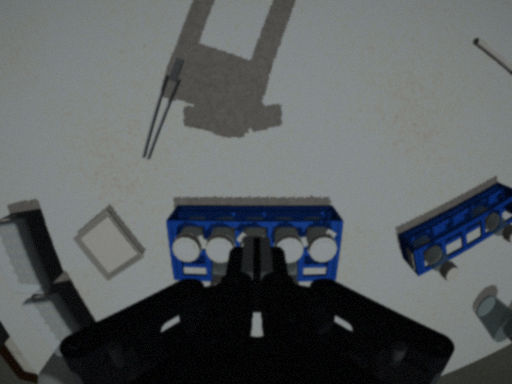

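View pics/side4.png

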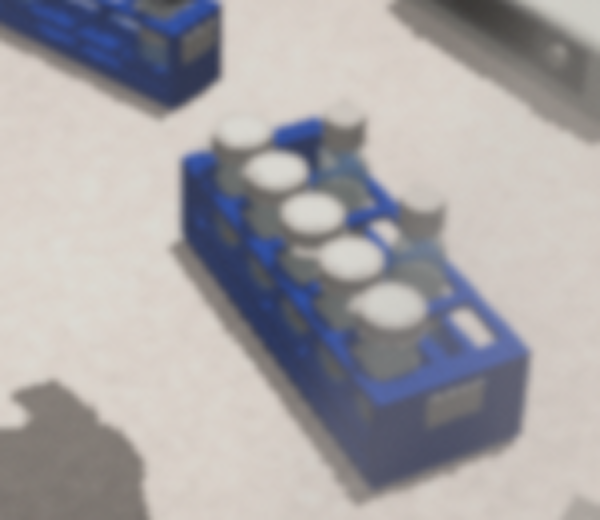

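View pics/side4f.png

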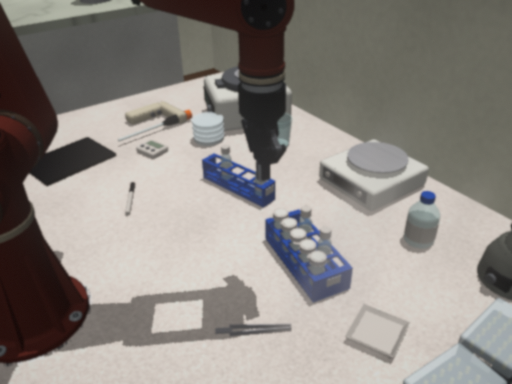

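All five caps sit evenly and upright. The flasks, forceps, marker and media bottle are where they were, and the beaker is partly hidden by the gripper. Now a quick numeric check of how far each cap dropped between the first and last side images; full travel should be about 2.2 px.

Run:
```python
from h import *
a=cv2.imread('pics/side0.png',0).astype(np.float32); b=cv2.imread('pics/side4f.png',0).astype(np.float32)
def sh(x,y,w=7,h=6):
    T=cv2.resize(a[y-h:y+h+1,x-w:x+w+1],None,fx=8,fy=8,interpolation=cv2.INTER_CUBIC)
    S=cv2.resize(b[y-h-5:y+h+6,x-w-5:x+w+6],None,fx=8,fy=8,interpolation=cv2.INTER_CUBIC)
    m=cv2.matchTemplate(S,T,5); _,v,_,l=cv2.minMaxLoc(m); return (l[0]/8-5,l[1]/8-5,round(v,3))
for n,p in dict(cap5=(280,211),cap4=(289,220),cap3=(298,231),cap2=(308,242),cap1=(318,254),fl1=(306,212),fl2=(326,233),corner=(350,268),media=(428,197),marker=(131,190),forceps=(255,328)).items(): print(n,sh(*p))
```

```text
cap5 (-0.125, 2.125, 0.995)
cap4 (0.0, 2.125, 0.995)
cap3 (-0.125, 2.375, 0.994)
cap2 (0.0, 2.25, 0.956)
cap1 (-0.125, 2.25, 0.996)
fl1 (0.0, 0.0, 1.0)
fl2 (0.0, 0.0, 1.0)
corner (0.0, 0.0, 1.0)
media (0.0, 0.0, 0.996)
marker (0.0, 0.0, 1.0)
forceps (0.0, 0.0, 0.998)
```

```bash
python3 -c "
from rig import finish_job; print(finish_job())"
```

```text
the job is handed in; nothing more can be done
None
```

I pressed all five snap caps home with the closed fingertips, in one pass from cap 5 to cap 1, and handed the job in at about 13 s of the 48 s allowed. No verdict is reported.

- **Pressing:** Each cap stopped hard with the TCP at about 110 mm, so the tip was at 85 mm. The highest wrist force I read was about 11.5 N.
- **Caps:** Comparing the first and last side images, each cap dropped 2.1–2.4 px, against about 2.2 px expected for full travel. The vials look upright and seated in the rack.
- **Bystanders:** The rack, flasks 1 and 2, media bottle, marker and forceps show zero shift. I did not measure flasks 3 and 4 or the beaker. Flask 3 or 4 and the beaker were partly hidden by the gripper in the last side view, but the arm's only pass near them was high overhead.
- **Disagreement:** Cap positions read by eye from the first side image were about 4 mm off in y from the top and wrist views. Those two agreed with each other, so I used them.

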